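# Press the diode block onto the rectifier trainer board

## Robot

A 6-joint arm with a two-finger parallel gripper is mounted at the origin on the work surface. World frame = base frame: x ahead of the robot, y to its left, z up, the work surface at z = 0. Lengths are in m, angles in rad, forces in N, time in s.
With the tool pointing down it reaches from about 0.275 to 0.75 m from the base axis. Payload 10.2 kg.
Tool frame: the origin (TCP) lies midway between the tips of the shut fingers; the grasp point (between the pads) lies 19 mm behind it; z points along the fingers, y is the line along which they close (so a half turn about z gives the same grasp; the last joint's range is limited). The gripper opens to 85 mm and grips with 20 to 120 N. Pads are 22 mm wide; open, the fingers measure 114 mm over their backs; the gripper's body (76 mm by 85 mm) begins 54 mm behind the grasp point. The pads swing forward as they close: fully open they stand 13 mm farther back than shut.
Start: joints at [1.108, 0.313, 1.498, -0, 1.331, -0.223], TCP at [0.125, 0.51, 0.205] pointing down, gripper open.
Joint ranges: [-2.94, 2.94], [-0.97, 2.17], [0.19, 2.56], [-1.23, 4.37], [0.02, 3.11], [-2.88, 2.88]. Speed limits (rad/s): [2.39, 2.39, 3.01, 3.14, 3.14, 3.14].

## Interface

Orientations are given as a 3x3 rotation matrix whose columns are the frame's x, y, z axes.
In Python, from rig import sense, get_image, hand_in gives the robot as it stands. The module is installed in compiled form; this text tells all that it offers.
- The arm moves only by the tool arm_command, never from a script. Its argument "targets" is a list of rows, each a list of 3 entries, a list of its own where there are three numbers: the turn, a rotation vector about the world's x, y, z in degrees, then the shift along the world's x, y, z in cm, then the finger opening in cm, from 0 to 8.54. A call has 1 to 5 rows; each row shifts and turns the commanded pose from where the row before left it; what a row does not reach is not made up. A row lasts 1/10 s, in which the tool goes at most 50 mm and 8.59 degrees, less where a joint would pass 70% of its speed; a pose out of reach is approached as far as the arm can. A call with a gripper value outside its range is refused whole. The fingers move at their own pace and stop on an object; "force" is the grip in N (left out, the last holds). Time passes only in rows, so rows that do not move let the fingers close. It gives the time, the measured TCP pose, the force, the opening and the grip force at its end, in the units of the state.
- sense(): the state, without advancing time (a new reading comes with each control period).
- get_image(name): name is "side" or "top"; returns a dict with "image" (420x560x3 uint8, blue, green, red), "fx", "fy", "cx", "cy" (pixels), "dist" ([k1, k2, p1, p2, k3] as OpenCV has them; the pictures are not rectified), "world_from_camera" (4x4, takes a point from camera to world coordinates). Camera axes: x right, y up, looking along -z (the intrinsics and any distortion apply to the point x, -y, -z); pixel columns grow to the right and rows downward; lengths in m; the calibration is good to about 2 mm. A picture is of the moment at which its call begins. There is no depth.
- hand_in(): hands the job in; it is judged then, once.
The state is a dict: "clock": time; "joints": joint angles; "joint_vel": joint speeds; "effort": joint torques, N m; "tcp_pos": TCP position; "tcp_rot": TCP orientation; "wrist_force": force on the tool from outside, world axes, zero at the start; "wrist_torque": the same for the moment, N m; "grip_width": finger opening in m; "grip_force": force on a finger pad.
Only numpy, scipy, OpenCV 4.12 (cv2) and the standard library are available. Lean on these libraries where they do the work, as an engineer would, in place of code of your own. Each camera call takes 0.05 s, during which the arm holds its last target. There are 200 camera calls.

## Task

The rectifier circuit on the white trainer board still lacks its diode. Pick up the blue block with the diode symbol, set it on the two brass studs of the empty bay, lined up with the bay, and press it down until it is fully home; then let go. Leave the orange and the green block where they are.

Things in the scene. Friction and masses are not known exactly. Their poses are not given: they have to be found in the camera images.
- diode_mid (a point): Blue block, white diode symbol (triangle, bar) on its flat top: 72 (along x) x 44 x 44 mm tall, about 90 g, standing on the table, yaw within 25 degrees. Underneath, two sockets 30 x 30 mm, 26 mm deep, centred 17 mm either side of the middle along x; half a turn is the same. Point: its centre, half-way up. When home, this is 22 mm above bay_seat, long side along bay_seat's x, either way round.
- resistor_mid (a point): Bystander: the orange block with a hollow white rectangle (resistor) on top, the same shape and size as the blue one. Point: its centre, half-way up.
- capacitor_mid (a point): Bystander: the green block with two white parallel bars (capacitor) on top, the same shape and size as the blue one. Point: its centre, half-way up.
- bay_seat (a point): Bay of a fixed white board 22 mm thick; a transformer, top 69 mm above the table, is 105 mm off along +x. Two brass studs, 22 mm thick, tops tapered to 10 mm, 17 mm either side of the middle along x, 22 mm above this point. Black plate round them, 82 x 54 mm, stands 10 mm above this point; a push of 12 N (more if fast) sinks it 10 mm to a stop, no spring. Point: mid-bay, where a home block's underside lies; z up.
Mind the look-alikes: they are no part of the job. What is meant by the part that bears diode_mid is not pink, and is the larger of those in its own colour.

How it is judged:
At the end, for the whole second after the job is handed in: The blue block is on the bay's two studs, within 12 mm of its middle in plan, long side within 15 degrees of the bay's x (either way round), upright within 7 degrees, at most 2.5 mm short of fully down. The orange and green blocks are within 20 mm of where they began (horizontal distance between diode_mid and bay_seat below 0.012 m and z of diode_mid in the frame of bay_seat between 0.018 and 0.0245 m and angle between the x axis of diode_mid and the x axis of bay_seat, either way round below 0.26 rad and angle between diode_mid's own z axis and vertical below 0.12 rad and distance of each of resistor_mid, capacitor_mid from where it was at the start of the episode below 0.02 m); the robot touches nothing.
It fails at once if the orange block was moved more than 20 mm (distance of resistor_mid from where it was at the start of the episode above 0.02 m).
It fails at once if the green block was moved more than 20 mm (distance of capacitor_mid from where it was at the start of the episode above 0.02 m).
It also fails if it takes over 35 s, if anything falls off the work surface, if the arm or the gripper's body presses on something with over 40 N, if the wrist force passes 120 N, or if a joint passes its speed limit or range.

## Working session

There is one attempt and no reset: what is moved stays moved. The work goes in short steps, Python scripts to look and compute and a tool call to move; the robot and the scene stay as the last step left them, time stands still between calls to the robot, and variables do not carry over. Pictures are saved under pics/ and viewed, at most 10 in all, crops included, and the job is handed in when it is done.

Besides the shell and the picture viewer there is one more tool, called after "Emit:" by a JSON object that holds its "method" and its "body". arm_command: Moves the arm, as the interface text tells. Its arguments: {"type":"object","properties":{"targets":{"type":"array","items":{"type":"array"}},"force":{"type":"number"}},"required":["targets"]}

```bash
mkdir -p pics; cat > h.py <<'E'
import numpy as np, cv2
from rig import sense,get_image
def ray(im,uv):
    K=np.array([[im['fx'],0,im['cx']],[0,im['fy'],im['cy']],[0,0,1.]])
    p=cv2.undistortPoints(np.array(uv,float).reshape(-1,1,2),K,np.array(im['dist'],float)).reshape(-1,2)
    T=np.array(im['world_from_camera']); d=np.c_[p[:,0],-p[:,1],-np.ones(len(p))]@T[:3,:3].T
    return T[:3,3],d
def plane(im,uv,z):
    o,d=ray(im,uv); return o+d*((z-o[2])/d[:,2])[:,None]
E
python3 - <<'E'
from h import *
for n in ('top','side'):
    im=get_image(n); cv2.imwrite(f'pics/{n}0.png',im['image']); print(n,np.round(im['world_from_camera'],3).tolist(),im['fx'])
E
```

```text
top [[-0.001, 0.994, -0.111, 0.484], [-1.0, -0.004, -0.028, 0.066], [-0.028, 0.111, 0.993, 1.077], [0.0, 0.0, 0.0, 1.0]] 470.4974411251514
side [[0.827, 0.431, -0.361, 0.294], [-0.562, 0.626, -0.541, -0.348], [-0.007, 0.65, 0.76, 0.695], [0.0, 0.0, 0.0, 1.0]] 392.00604412996967
```

View pics/top0.png

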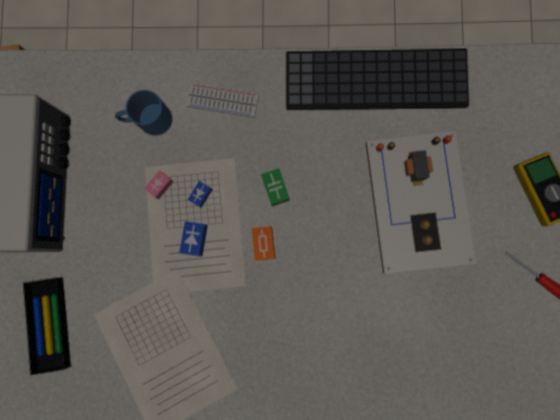

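View pics/side0.png

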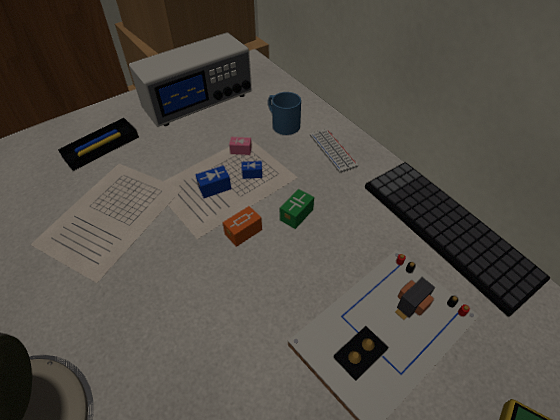

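The top view shows the large blue diode block at about (193,238), with a small blue decoy at (200,193) and a pink one at (158,184). Orange is at (263,243) and green at (275,186). The bay's studs are at about (426,225) and (428,240), and the transformer is at (419,167). The side view shows the blue block at (213,180) and the studs at (368,344) and (354,357).

```bash
cat > m.py <<'E'
from h import *
def mask(hsv,lo,hi): return cv2.morphologyEx(cv2.inRange(hsv,lo,hi),cv2.MORPH_OPEN,np.ones((3,3)))
def blobs(im,lo,hi,a):
    hsv=cv2.cvtColor(im['image'],cv2.COLOR_BGR2HSV)
    m=cv2.morphologyEx(cv2.inRange(hsv,lo,hi),cv2.MORPH_CLOSE,np.ones((3,3)))
    return [c for c in cv2.findContours(m,cv2.RETR_EXTERNAL,cv2.CHAIN_APPROX_NONE)[0] if cv2.contourArea(c)>a]
E
python3 - <<'E'
from m import *
for n in('top','side'):
    im=get_image(n)
    for nm,lo,hi,a in(('blue',(108,120,40),(130,255,255),100),('orange',(3,170,80),(14,255,255),150),('green',(55,120,30),(85,255,255),150),('stud',(14,90,30),(28,255,255),20)):
        for c in blobs(im,lo,hi,a):
            r=cv2.minAreaRect(c); M=cv2.moments(c); g=(M['m10']/M['m00'],M['m01']/M['m00'])
            b=cv2.boxPoints(r); P=plane(im,b,.044)[:,:2]
            e=(P[1]-P[0],P[2]-P[1]); e=max(e,key=np.linalg.norm)
            print(n,nm,cv2.contourArea(c),np.round(g,1),'z.044',np.round(plane(im,[r[0]],.044)[0],4),'len',np.round([np.linalg.norm(P[1]-P[0]),np.linalg.norm(P[2]-P[1])],3),'ang',round(np.degrees(np.arctan2(e[1],e[0])),1))
    s=(140,185,110,110) if n=='top' else (0,0,0,0)
    if n=='top':
        A=cv2.resize(im['image'][150:270,140:290],None,fx=4,fy=4,interpolation=2);B=cv2.resize(im['image'][130:280,360:480],None,fx=3.2,fy=3.2)
        cv2.imwrite('pics/a.png',np.clip(np.hstack([A[:480,:400],B])*1.8,0,255).astype('uint8'))
E
```

```text
top blue 354.5 [ 37.9 326.4] z.044 [0.3401 0.6222 0.044 ] len [0.015 0.125] ang -171.6
top blue 610.0 [192.4 238.4] z.044 [0.528  0.2929 0.044 ] len [0.07  0.048] ang -9.0
top blue 267.5 [199.4 193.7] z.044 [0.6272 0.2799 0.044 ] len [0.046 0.033] ang -32.8
top orange 552.5 [262.9 242.9] z.044 [0.5179 0.1381 0.044 ] len [0.042 0.069] ang -173.9
top green 313.5 [ 55.6 323.6] z.044 [0.346  0.5847 0.044 ] len [0.014 0.125] ang -171.4
top green 523.0 [274.8 186.5] z.044 [0.6425 0.1115 0.044 ] len [0.04  0.071] ang -161.8
top green 435.5 [540.9 170.3] z.044 [ 0.6752 -0.4665  0.044 ] len [0.053 0.043] ang -66.3
top stud 440.0 [ 47.1 324.8] z.044 [0.3431 0.6028 0.044 ] len [0.018 0.128] ang -171.6
top stud 70.5 [427.  239.7] z.044 [ 0.5245 -0.2187  0.044 ] len [0.02  0.021] ang -136.5
top stud 74.0 [424.9 224.2] z.044 [ 0.5585 -0.2145  0.044 ] len [0.021 0.022] ang -117.5
top stud 28.5 [417.5 182.3] z.044 [ 0.6512 -0.202   0.044 ] len [0.02  0.009] ang -90.4
top stud 801.5 [534.3 189.9] z.044 [ 0.6343 -0.474   0.044 ] len [0.086 0.147] ang -157.7
top stud 70.5 [10.5 47.2] z.044 [0.9703 0.71
[... 480 characters left out ...]
een 165.5 [525.1 414.8] z.044 [ 0.6883 -0.4539  0.044 ] len [0.044 0.019] ang -37.7
side green 759.0 [296.2 208.1] z.044 [0.6361 0.0986 0.044 ] len [0.104 0.064] ang 20.9
side stud 238.5 [512.5 409.9] z.044 [ 0.6895 -0.4471  0.044 ] len [0.088 0.033] ang -37.5
side stud 113.5 [354.2 357. ] z.044 [ 0.5234 -0.2223  0.044 ] len [0.02  0.021] ang -131.1
side stud 109.0 [367.7 344.3] z.044 [ 0.5565 -0.2191  0.044 ] len [0.021 0.021] ang 7.8
side stud 49.5 [400.8 313.9] z.044 [ 0.644  -0.2109  0.044 ] len [0.01  0.021] ang -83.7
side stud 181.5 [ 98.6 143.6] z.044 [0.3393 0.5748 0.044 ] len [0.124 0.02 ] ang 8.9
side stud 19236.5 [96.5 48.1] z.044 [0.553  0.8947 0.044 ] len [1.284 0.911] ang -40.9
```

View pics/a.png

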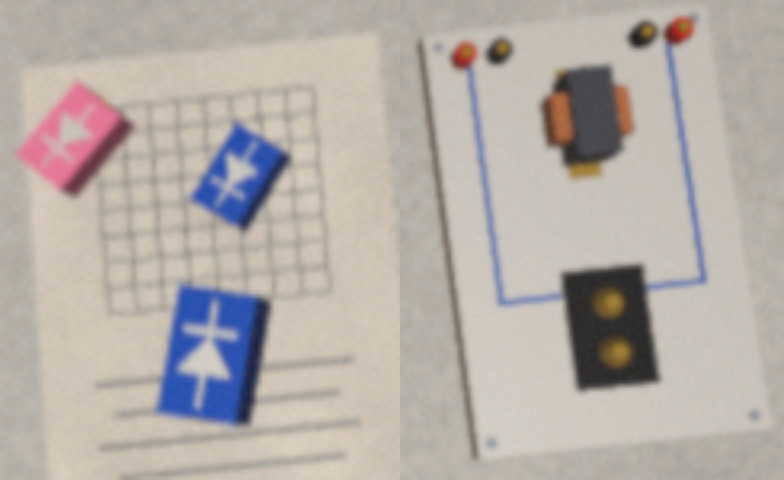

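The crop shows the diode block's bright top face with corners at about (185,222), (205,224), (200,255) and (179,253), plus a dark side strip on its right. The bay agrees in both views at about (0.542, -0.219), yaw about 7°. Next I'll isolate the top face and read the tool pose.

```bash
python3 - <<'E'
from m import *
im=get_image('top'); hsv=cv2.cvtColor(im['image'],cv2.COLOR_BGR2HSV)
print(hsv[238,[180,184,186,201,203,204,205,206]].tolist(), hsv[245:250,190].tolist())
P=plane(im,[(185,221.75),(205.5,224.5),(200,255.5),(179.25,253)],.044); print(P.round(4).tolist(),P.mean(0))
for lo in (90,100,110,120):
  m=((hsv[...,2]>lo)&(cv2.inRange(hsv,(105,60,0),(130,255,255))>0)).astype('uint8')
  m[:, :160]=0;m[:,220:]=0;m[:212]=0
  m=cv2.morphologyEx(m,cv2.MORPH_CLOSE,np.ones((7,7)))
  c=max(cv2.findContours(m,0,1)[0],key=cv2.contourArea);r=cv2.minAreaRect(c)
  print(lo,r,plane(im,[r[0]],.044)[0])
s=sense(); print(s['clock'],s['tcp_pos'],np.round(s['tcp_rot'],3).tolist(),s['grip_width'])
# side view top face
im=get_image('side');hsv=cv2.cvtColor(im['image'],cv2.COLOR_BGR2HSV)
cv2.imwrite('pics/b.png',np.clip(cv2.resize(im['image'][155:215,180:250],None,fx=8,fy=8,interpolation=2)*1.8,0,255).astype('uint8'))
E
```

```text
[[13, 21, 109], [111, 193, 98], [113, 137, 99], [111, 191, 80], [110, 154, 38], [115, 107, 43], [120, 12, 65], [15, 25, 104]] [[115, 29, 104], [116, 35, 102], [115, 46, 100], [112, 59, 100], [112, 80, 99]]
[[0.565, 0.3108, 0.044], [0.5587, 0.2652, 0.044], [0.4907, 0.276, 0.044], [0.4962, 0.3218, 0.044]] [0.52764131 0.29343259 0.044     ]
90 ((190.8850860595703, 238.06639099121094), (19.097536087036133, 32.79203414916992), 9.7824068069458) [0.5288817  0.29691024 0.044     ]
100 ((191.24998474121094, 238.75), (13.335897445678711, 27.65237808227539), 11.309932708740234) [0.52737645 0.29607089 0.044     ]Traceback (most recent call last):
  File "<stdin>", line 9, in <module>
ValueError: max() iterable argument is empty
```

```bash
python3 - <<'E'
from m import *
s=sense(); print(s['clock'],s['tcp_pos'],np.round(s['tcp_rot'],3).tolist(),s['grip_width'])
im=get_image('side')
cv2.imwrite('pics/b.png',np.clip(cv2.resize(im['image'][155:215,180:250],None,fx=8,fy=8,interpolation=2)*1.8,0,255).astype('uint8'))
E
```

```text
0.25 [0.12463743 0.50987305 0.20444817] [[-0.971, 0.237, -0.0], [0.237, 0.971, -0.001], [0.0, -0.001, -1.0]] 0.08518475105597201
```

View pics/b.png

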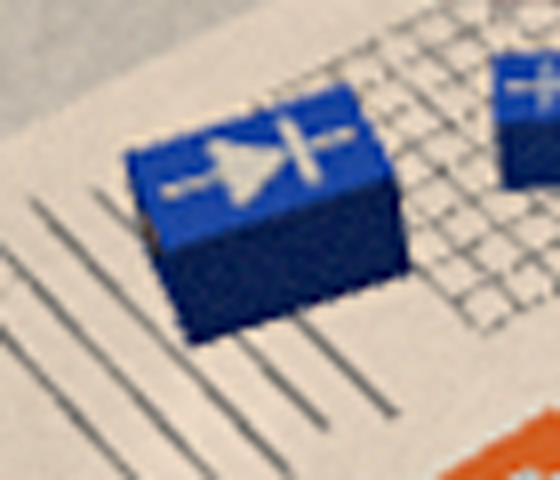

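The side crop shows the top-face corners at about (196,174), (224,166), (230,178) and (200,186). That matches the top estimate, so I'll set out.

Emit:
{"method": "arm_command", "body": {"targets": [[[0,0,1],[4,-2.1,0],8.5],[[0,0,1],[4,-2.1,0],8.5],[[0,0,1],[4,-2.1,0],8.5],[[0,0,1],[4,-2.1,0],8.5],[[0,0,0],[4,-2.1,0],8.5]], "force": 60}}

```text
clock: 0.8
tcp_pos: [0.3261, 0.4039, 0.2048]
tcp_rot: [[-0.986, 0.169, 0.0], [0.169, 0.986, 0.0], [-0.0, 0.0, -1.0]]
wrist_force: [0.1, 0.0, -0.5]
grip_width: 0.085
grip_force: 0.0
```

Emit:
{"method": "arm_command", "body": {"targets": [[[0,0,0],[4,-2.1,0],8.5],[[0,0,0],[4,-2.1,0],8.5],[[0,0,0],[4,-2.1,0],8.5],[[0,0,0],[4,-2.1,0],8.5],[[0,0,0],[0,0,0],8.5]]}}

```text
clock: 1.3
tcp_pos: [0.4884, 0.318, 0.2038]
tcp_rot: [[-0.985, 0.174, 0.0], [0.174, 0.985, -0.001], [-0.0, -0.001, -1.0]]
wrist_force: [-1.1, 1.5, -0.4]
grip_width: 0.0849
grip_force: 0.0
```

```bash
python3 - <<'E'
from m import *
s=sense(); R=np.array(s['tcp_rot']);print(s['clock'],s['tcp_pos'],np.degrees(np.arctan2(-R[1,0],-R[0,0])),s['wrist_force'])
im=get_image('side');P=plane(im,[(195.9,174),(223.75,165.6),(230,177.9),(199.75,186.25)],.044);print(P.round(4).tolist(),P.mean(0))
E
```

```text
1.3 [0.48840348 0.31798774 0.20376667] -10.024746914636733 [-1.10668511  1.52177348 -0.35936582]
[[0.5014, 0.3221, 0.044], [0.5704, 0.3096, 0.044], [0.562, 0.2639, 0.044], [0.4907, 0.2801, 0.044]] [0.53111044 0.29392504 0.044     ]
```

Emit:
{"method": "arm_command", "body": {"targets": [[[0,0,0],[4.1,-2.4,0],8.5],[[0,0,0],[0,0,-4],8.5],[[0,0,0],[0,0,-4],8.5],[[0,0,0],[0,0,-3],8.5],[[0,0,0],[0,0,0],8.5]]}}

```text
clock: 1.85
tcp_pos: [0.5227, 0.297, 0.0909]
tcp_rot: [[-0.986, 0.168, -0.008], [0.168, 0.986, -0.002], [0.007, -0.004, -1.0]]
wrist_force: [-0.9, -0.2, -0.1]
grip_width: 0.0846
grip_force: 0.0
```

```bash
python3 - <<'E'
from m import *
s=sense();print(s['clock'],s['tcp_pos'])
A=get_image('side')['image'][110:240,150:290];B=get_image('top')['image'][150:290,120:270]
cv2.imwrite('pics/c.png',np.clip(np.hstack([cv2.resize(A,(420,390)),cv2.resize(B,(375,390))])*1.8,0,255).astype('uint8'))
E
```

```text
1.85 [0.52270999 0.29698309 0.09094013]
```

View pics/c.png

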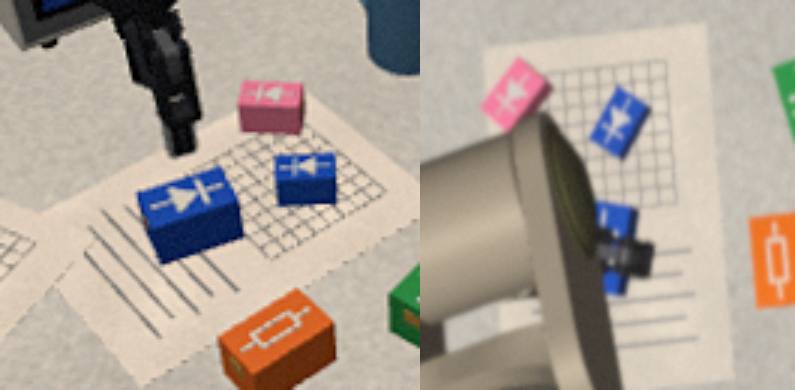

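The crop shows the near finger beside the block on its -y side, clear of its neighbours. I'll go down.

Emit:
{"method": "arm_command", "body": {"targets": [[[0,0,0],[0.5,-0.2,-3],8.5],[[0,0,0],[0,0,-3],8.5],[[0,0,0],[0,0,-1.5],8.5],[[0,0,0],[0,0,0],8.5],[[0,0,0],[0,0,0],8.5]]}}

```text
clock: 2.45
tcp_pos: [0.5316, 0.2955, 0.0217]
tcp_rot: [[-0.986, 0.169, 0.003], [0.169, 0.986, 0.001], [-0.002, 0.001, -1.0]]
wrist_force: [0.3, -0.2, 0.8]
grip_width: 0.0851
grip_force: 0.0
```

Emit:
{"method": "arm_command", "body": {"targets": [[[0,0,0],[-0.1,0,-1.2],8.5],[[0,0,0],[0,0,0],8.5],[[0,0,0],[0,0,0],3.5],[[0,0,0],[0,0,0],3.5],[[0,0,0],[0,0,0],3.5]], "force": 60}}

```text
clock: 2.95
tcp_pos: [0.5299, 0.2951, 0.0081]
tcp_rot: [[-0.986, 0.169, 0.001], [0.169, 0.986, 0.0], [-0.001, 0.0, -1.0]]
wrist_force: [-0.6, -1.2, 10.7]
grip_width: 0.0434
grip_force: 10.2
```

Emit:
{"method": "arm_command", "body": {"targets": [[[0,0,0],[0,0,0],3.5],[[0,0,0],[0,0,0],3.5],[[0,0,0],[0,0,0],3.5],[[0,0,0],[0,0,0],3.5],[[0,0,0],[0,0,0],3.5]]}}

```text
clock: 3.45
tcp_pos: [0.5302, 0.2952, 0.0085]
tcp_rot: [[-0.986, 0.169, 0.002], [0.169, 0.986, 0.0], [-0.001, 0.001, -1.0]]
wrist_force: [-0.4, 0.3, 6.7]
grip_width: 0.0421
grip_force: 61.4
```

Emit:
{"method": "arm_command", "body": {"targets": [[[0,0,0],[0,0,2],3.5],[[0,0,0],[0,0,4],3.5],[[0,0,0],[0,0,4],3.5],[[0,0,0],[0,0,4],3.5],[[0,0,0],[0,0,0],3.5]]}}

```text
clock: 3.95
tcp_pos: [0.5319, 0.2958, 0.1533]
tcp_rot: [[-0.986, 0.169, 0.009], [0.169, 0.986, 0.003], [-0.009, 0.004, -1.0]]
wrist_force: [0.9, 0.6, -0.8]
grip_width: 0.0422
grip_force: 61.2
```

Emit:
{"method": "arm_command", "body": {"targets": [[[0,0,3],[0,-4,0],3.5],[[0,0,3],[0,-4,0],3.5],[[0,0,3],[0,-4,0],3.5],[[0,0,3],[0,-4,0],3.5],[[0,0,3],[0,-4,0],3.5]]}}

```text
clock: 4.45
tcp_pos: [0.529, 0.0935, 0.1467]
tcp_rot: [[-0.996, -0.094, -0.002], [-0.094, 0.996, 0.0], [0.002, 0.0, -1.0]]
wrist_force: [0.6, 0.3, -0.7]
grip_width: 0.0419
grip_force: 61.2
```

Emit:
{"method": "arm_command", "body": {"targets": [[[0,0,2],[0,-4,0],3.5],[[0,0,0],[0,-4,0],3.5],[[0,0,0],[0,-4,0],3.5],[[0,0,0],[0,-4,0],3.5],[[0,0,0],[0,-4,0],3.5]]}}

```text
clock: 4.95
tcp_pos: [0.529, -0.1065, 0.1467]
tcp_rot: [[-0.992, -0.126, -0.001], [-0.126, 0.992, 0.001], [0.001, 0.001, -1.0]]
wrist_force: [0.4, 0.9, -1.5]
grip_width: 0.0419
grip_force: 61.2
```

Emit:
{"method": "arm_command", "body": {"targets": [[[0,0,0],[0,-4,0],3.5],[[0,0,0],[0,-4,0],3.5],[[0,0,0],[0,0,0],3.5],[[0,0,0],[0,0,0],3.5],[[0,0,0],[0,0,0],3.5]]}}

```text
clock: 5.45
tcp_pos: [0.5295, -0.184, 0.1471]
tcp_rot: [[-0.992, -0.127, -0.001], [-0.127, 0.992, 0.001], [0.001, 0.001, -1.0]]
wrist_force: [-0.4, -0.9, -1.1]
grip_width: 0.042
grip_force: 61.2
```

Emit:
{"method": "arm_command", "body": {"targets": [[[0,0,0],[1.2,-3.5,0],3.5],[[0,0,0],[0,0,-3],3.5],[[0,0,0],[0,0,-3],3.5],[[0,0,0],[0,0,-1.5],3.5],[[0,0,0],[0,0,0],3.5]]}}

```text
clock: 5.95
tcp_pos: [0.5408, -0.2181, 0.0705]
tcp_rot: [[-0.992, -0.128, -0.004], [-0.128, 0.992, 0.003], [0.004, 0.003, -1.0]]
wrist_force: [0.3, -0.2, -0.5]
grip_width: 0.0421
grip_force: 61.3
```

```bash
python3 - <<'E'
from m import *
s=sense();print(s['clock'],s['tcp_pos'])
A=get_image('side')['image'][270:420,290:440];B=get_image('top')['image'][140:290,350:490]
cv2.imwrite('pics/d.png',np.clip(np.hstack([cv2.resize(A,(420,420)),cv2.resize(B,(364,390)) if 0 else cv2.resize(B,(380,420))])*1.8,0,255).astype('uint8'))
E
```

```text
5.95 [ 0.5407504  -0.2181033   0.07047566]
```

View pics/d.png

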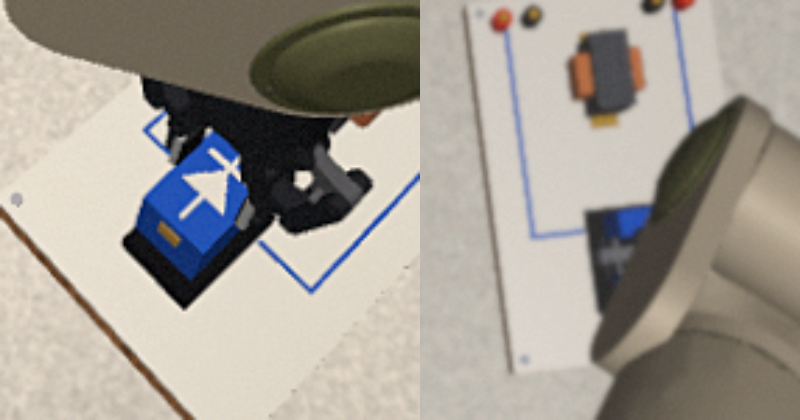

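The side crop shows the block over the black plate, aligned with it. Its -x end has bottom corners at about (360,370) and (339,349). The top view is mostly hidden by the arm.

```bash
python3 - <<'E'
from m import *
im=get_image('side');s=sense();print(s['tcp_pos'])
b=plane(im,[(359.6,370),(339.3,349.3)],s['tcp_pos'][2]-.008);print(b)
m=b.mean(0)[:2];a=np.radians(7.3);u=np.array([np.cos(a),np.sin(a)]);print('centre',m+.036*u,'yaw',np.degrees(np.arctan2(*(b[1]-b[0])[:2]))*-1)
# black plate corners seen in side
p=plane(im,[(290+185/2.8,270+308/2.8),(290+122/2.8,270+243/2.8)],.032);print('plate',p,p.mean(0)[:2]+.041*u)
E
```

```text
[ 0.54239168 -0.21970818  0.07388407]
[[ 0.50926389 -0.24759636  0.06588407]
 [ 0.5043325  -0.20295309  0.06588407]]
centre [ 0.54250639 -0.2207004 ] yaw 6.303459021928657
plate [[ 0.5052286  -0.25134697  0.032     ]
 [ 0.49930648 -0.19974361  0.032     ]] [ 0.54293521 -0.22033564]
```

The block and plate centres agree to within about 1 mm, so I'll lower it.

Emit:
{"method": "arm_command", "body": {"targets": [[[0,0,0],[0,0,-1],3.5],[[0,0,0],[0,0,-1],3.5],[[0,0,0],[0,0,-0.6],3.5],[[0,0,0],[0,0,-0.4],3.5],[[0,0,0],[0,0,0],3.5]]}}

```text
clock: 6.6
tcp_pos: [0.5415, -0.22, 0.0421]
tcp_rot: [[-0.992, -0.126, -0.001], [-0.126, 0.992, 0.0], [0.001, 0.001, -1.0]]
wrist_force: [0.7, 0.9, -0.3]
grip_width: 0.0418
grip_force: 61.3
```

Emit:
{"method": "arm_command", "body": {"targets": [[[0,0,0],[0,0,-0.4],3.5],[[0,0,0],[0,0,-0.3],3.5],[[0,0,0],[0,0,-0.3],3.5],[[0,0,0],[0,0,-0.2],3.5],[[0,0,0],[0,0,0],3.5]]}}

```text
clock: 7.1
tcp_pos: [0.5421, -0.2202, 0.0319]
tcp_rot: [[-0.992, -0.126, 0.001], [-0.126, 0.992, -0.001], [-0.001, -0.001, -1.0]]
wrist_force: [-2.8, 1.1, 7.2]
grip_width: 0.0415
grip_force: 62.3
```

Emit:
{"method": "arm_command", "body": {"targets": [[[0,0,0],[0,0,-0.2],3.5],[[0,0,0],[0,0,-0.1],3.5],[[0,0,0],[0,0,0],3.5]]}}

```text
clock: 7.4
tcp_pos: [0.5424, -0.2203, 0.0312]
tcp_rot: [[-0.992, -0.127, 0.002], [-0.127, 0.992, -0.001], [-0.002, -0.002, -1.0]]
wrist_force: [-9.5, 5.0, 27.4]
grip_width: 0.0419
grip_force: 64.4
```

Emit:
{"method": "arm_command", "body": {"targets": [[[0,0,0],[0,0,-0.2],3.5],[[0,0,0],[0,0,0],3.5],[[0,0,0],[0,0,0],3.5]]}}

```text
clock: 7.7
tcp_pos: [0.5427, -0.2204, 0.031]
tcp_rot: [[-0.992, -0.127, 0.003], [-0.127, 0.992, -0.002], [-0.003, -0.002, -1.0]]
wrist_force: [-14.2, 7.6, 43.3]
grip_width: 0.042
grip_force: 66.1
```

Force climbs against a hard stop at the expected height (TCP z 0.031). I'll relieve the push, release, and retreat.

Emit:
{"method": "arm_command", "body": {"targets": [[[0,0,0],[0,0,0.3],3.5],[[0,0,0],[0,0,0],6.5],[[0,0,0],[0,0,0],8],[[0,0,0],[0,0,0],8],[[0,0,0],[0,0,0],8]]}}

```text
clock: 8.2
tcp_pos: [0.5416, -0.22, 0.0283]
tcp_rot: [[-0.992, -0.126, -0.0], [-0.126, 0.992, 0.0], [0.0, 0.0, -1.0]]
wrist_force: [0.1, 1.4, 0.2]
grip_width: 0.0802
grip_force: 0.0
```

Emit:
{"method": "arm_command", "body": {"targets": [[[0,0,0],[0,0,0],8],[[0,0,0],[0,0,2],8],[[0,0,0],[0,0,4],8],[[0,0,0],[0,0,4],8],[[0,0,0],[0,0,4],8]]}}

```text
clock: 8.7
tcp_pos: [0.5415, -0.2199, 0.1702]
tcp_rot: [[-0.992, -0.126, -0.0], [-0.126, 0.992, 0.0], [0.0, 0.0, -1.0]]
wrist_force: [-0.0, -0.3, 0.2]
grip_width: 0.0806
grip_force: 0.0
```

Emit:
{"method": "arm_command", "body": {"targets": [[[0,0,0],[-3,4,2],8],[[0,0,0],[-3,4,0],8],[[0,0,0],[-3,4,0],8],[[0,0,0],[-3,4,0],8],[[0,0,0],[0,0,0],8]]}}

```text
clock: 9.2
tcp_pos: [0.4209, -0.0593, 0.1873]
tcp_rot: [[-0.992, -0.13, -0.001], [-0.13, 0.992, 0.001], [0.001, 0.001, -1.0]]
wrist_force: [-0.3, -0.5, -0.4]
grip_width: 0.0799
grip_force: 0.0
```

```bash
python3 - <<'E'
from m import *
s=sense();print(s['clock'],s['tcp_pos'])
a=get_image('side');t=get_image('top')
for n,im in(('top',t),('side',a)):
  for c in blobs(im,(108,120,40),(130,255,255),100):
    r=cv2.minAreaRect(c);print(n,r,plane(im,[r[0]],.066)[0])
A=a['image'][270:420,290:440];B=t['image'][140:290,350:490]
cv2.imwrite('pics/e.png',np.clip(np.hstack([cv2.resize(A,(420,420)),cv2.resize(B,(380,420))])*1.8,0,255).astype('uint8'))
E
```

```text
9.2 [ 0.42091758 -0.05926102  0.18729393]
top ((37.87586212158203, 326.0103454589844), (58.46402359008789, 7.391047954559326), 85.2363510131836) [0.34397749 0.61061979 0.066     ]
top ((428.8149719238281, 231.79766845703125), (34.51698684692383, 24.937379837036133), 81.25383758544922) [ 0.54046622 -0.21655317  0.066     ]
top ((199.40769958496094, 193.71243286132812), (14.15063190460205, 21.094921112060547), 31.607501983642578) [0.62435465 0.27543387 0.066     ]
side ((365.47161865234375, 319.17974853515625), (49.33616256713867, 117.49180603027344), 8.972626686096191) [ 0.57496497 -0.18773017  0.066     ]
```

View pics/e.png

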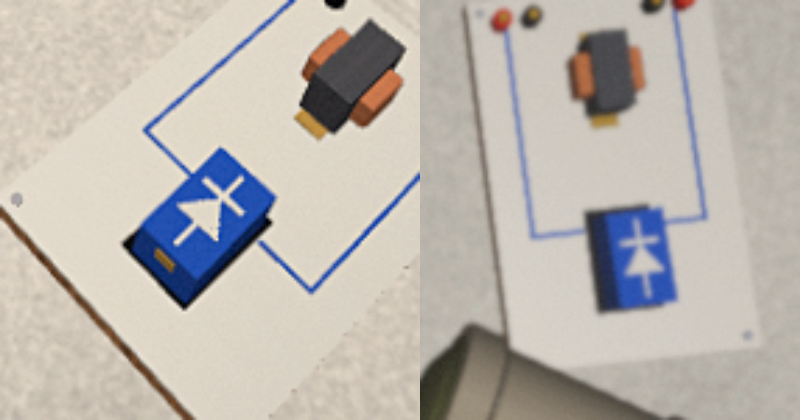

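The block sits on the bay, aligned, with only a thin rim of plate visible. One zoomed look will check the seating height.

```bash
python3 - <<'E'
from m import *
im=get_image('side')
A=im['image'][315:385,325:395]
cv2.imwrite('pics/f.png',np.clip(cv2.resize(A,(560,560),interpolation=2)*2.2,0,255).astype('uint8'))
K=np.array([[im['fx'],0,im['cx']],[0,im['fy'],im['cy']],[0,0,1.]]);T=np.linalg.inv(im['world_from_camera'])
a=np.radians(7);R=np.array([[np.cos(a),-np.sin(a)],[np.sin(a),np.cos(a)]])
def pj(x,y,z):
    p=T[:3,:3]@np.r_[R@[x,y]+[.5425,-.2205],z]+T[:3,3]
    q=cv2.projectPoints(np.array([[p[0],-p[1],-p[2]]]),np.zeros(3),np.zeros(3),K,np.array(im['dist'],float))[0].ravel()
    return ((q-[325,315])*8).round()
for h in(0,.01):
    print(h,'plate',[pj(-.041,s*.027,.022+h) for s in(-1,1)],'top',[pj(x,y,.066+h) for x,y in((-.036,-.022),(-.036,.022),(.036,.022),(.036,-.022))],'bottom',[pj(-.036,s*.022,.022+h) for s in(-1,1)])
E
```

```text
0 plate [array([244., 539.]), array([ 58., 349.])] top [array([275., 436.]), array([114., 275.]), array([346.,  55.]), array([507., 202.])] bottom [array([242., 505.]), array([ 91., 351.])]
0.01 plate [array([251., 524.]), array([ 63., 332.])] top [array([283., 419.]), array([119., 257.]), array([354.,  35.]), array([517., 183.])] bottom [array([249., 490.]), array([ 96., 334.])]
```

View pics/f.png

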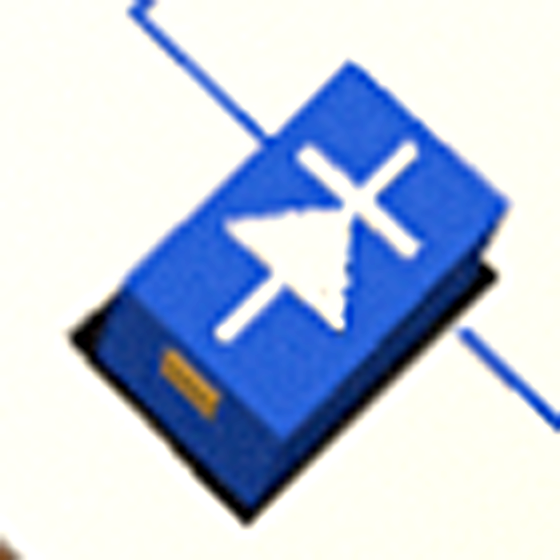

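The top-face corners in the zoom, (285,437), (125,287), (350,62) and (508,205), fit the home height. The plate corner at (247,522) looks higher than predicted, though, so I'll compare it with the first picture.

```bash
python3 - <<'E'
from m import *
o=cv2.imread('pics/side0.png');n=get_image('side')['image']
C=[cv2.resize(i[315:385,325:395],(400,400),interpolation=2) for i in(o,n)]
cv2.imwrite('pics/g.png',np.clip(np.hstack(C)*2.2,0,255).astype('uint8'))
for i in(o,n):
    m=(i.max(2)<40).astype('uint8');m[:315]=0;m[385:]=0;m[:,:325]=0;m[:,395:]=0
    ys,xs=np.nonzero(m);print('left',xs.min(),ys[xs.argmin()],'bottom',ys.max(),xs[ys.argmax()],'right',xs.max(),ys[xs.argmax()])
E
```

```text
left 334 355 bottom 379 355 right 387 346
left 334 356 bottom 379 355 right 386 349
```

View pics/g.png

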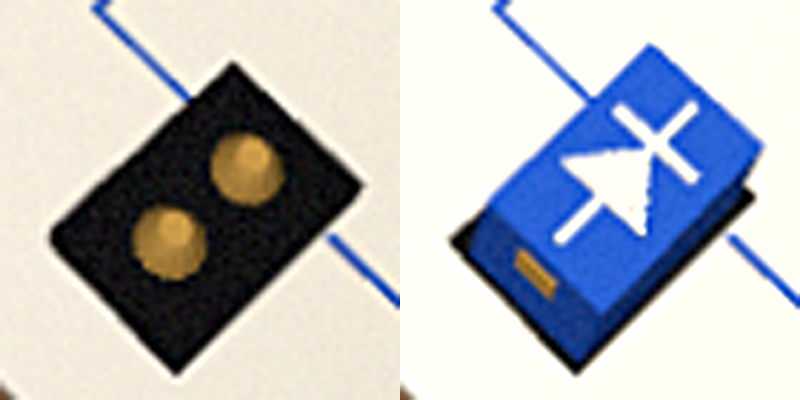

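The plate's base outline is unchanged, because its side wall was black too. Its right corner dropped from (363,185) to (355,197), which matches a full 10 mm sink, so the block is home.

```bash
python3 -c "
from rig import hand_in
print(hand_in())"
```

```text
the job is handed in; nothing more can be done
None
```

The blue diode block is pressed fully home on the bay's two studs and released, the arm stayed clear of the orange and green blocks, and the job is handed in; no verdict came back.

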